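Set a pack-length gauge and hold its cam lever shut

TASK

Push the sliding leg of the pack-length gauge along its rail, its sprung cam lever still open, until the leg's front face is in line with the upright fin of the length mark, and steady it there for a moment. Then, with the leg kept at the mark and nowhere else, squeeze the cam lever fully closed against the leg's fixed grip post, and finish like that, still pinching lever and post together with the leg at the mark. Leave the tape roll, box cutter and scanner where they are.

Things in the scene. Friction and masses are not known exactly. Their poses are not given: they have to be found in the camera images.
- gauge: Pack-length gauge fixed to the bench: aluminium base, x -85 to +85, y -270 to +230, 12 mm thick, with a rail along its y. Origin on the bench, on the rail's centre line; z up; the leg is pushed out along +y. Grey spring housing (70 x 45 mm, top 62 mm high) at the -y end; fixed stop plate (100 mm wide, top 90 mm, face at y +200) at the +y end. Place and heading vary.
- leg_face (a point): Middle of the top edge of the sliding leg's front (+y) face, 84 mm above the bench. The leg is an upright steel plate, gauge x -50 to +50, 6 mm thick, 20 to 84 mm high, on a foot reaching 56 mm back (-y), foot top 36 mm high. Post and lever stand on the foot behind the plate; fingers straddling them can push the plate's back towards +y. Axes as the gauge's.
- grip_centre (a point): Where to pinch post and lever, along gauge x, from straight above: on the rail's centre line, midway between post and closed lever, 26 mm behind (-y) the leg's front face, 80 mm above the bench. Centred here, fingers need over 66 mm opening to straddle post and open lever; closed, these measure 30 mm over their outsides. Axes as the gauge's.
- grip_post (a point): Middle of the top edge, 95 mm above the bench, of the leg's fixed grip post: upright black plate 8 mm thick (gauge x -15 to -7), 40 mm long along the rail (6 to 46 mm behind the leg's front face). It moves with the leg (leg_c0 in the rules). Axes as the gauge's.
- lever_tip (a point): Middle of the top edge of the cam lever's black paddle: 8 mm thick, 36 mm along the rail, 50 mm high, on the post's +x side. Its hinge, parallel to the rail, lies 50 mm below this point: gauge x +11, 42 mm above the bench, 26 mm behind the leg's front face. Closed: upright, gauge x +7 to +15. Open: leans to +x, its top outer edge at gauge x +33, 88 mm high.
- leg (a joint): Slide of the leg along gauge +y, m: 0 drawn back (front face at gauge y -140 mm), at most 0.30. A spring pulls it back to 0: 1.2 N at 0, plus 0.8 N per 100 mm; friction 0.5 N.
- cam_lever (a joint): Angle of the cam lever, rad: 0 fully closed (upright, at its end stop), 0.36 fully open. A spring pushes it open: 0.13 N m when open, 0.24 N m when closed (about 6 N at the paddle).
- mark (a point): Length mark: middle of the top edge of an upright steel fin (20 mm across, 4 mm thick along the rail, top 50 mm above the bench) on a small black clip fixed on the base at gauge x +72, the lever's side. Its place along the rail varies (gauge y -30 to +100). Axes as the gauge's: the leg is at the mark when leg_face has this point's gauge y.
- tape_roll: Bystander: loose cardboard-coloured tape roll, 96 mm across, 48 mm high, standing on its flat side on the bench near the gauge. Origin at the centre of its underside.
- box_cutter: Bystander: loose white box cutter lying on the bench, 150 x 22 x 20 mm, along its y. Origin at the centre of its underside.
- scanner: Bystander: loose black hand scanner lying on the bench, 140 x 50 x 31 mm, along its y. Origin at the centre of its underside.

How it is judged:
On the way, in this order (a step that is already met when the one before it is completed fails the run):
1. the leg stands with its front face within 5 mm of the mark, still, the cam lever still open (y of leg_face in the frame of mark between -0.005 and 0.005 m and value of joint cam_lever above 0.18 rad and velocity of joint leg between -0.02 and 0.02 m/s), for 0.3 s.
2. the cam lever is squeezed closed between the fingers with the leg at the mark (y of leg_face in the frame of mark between -0.005 and 0.005 m and contact force between the fingers and leg_c0 above 3 N and contact force between the fingers and cam_lever above 3 N and value of joint cam_lever below 0.05 rad), for 0.2 s.
At the end, for the whole second after the job is handed in: Through the last second the fingers press over 3 N on both grip post and cam paddle, the lever is within 0.05 rad of closed, the leg's front face is within 5 mm of the mark and still (under 10 mm/s), and the bystanders lie within 20 mm of their start (all of step 2 and velocity of joint leg between -0.01 and 0.01 m/s and distance of each of tape_roll, box_cutter, scanner from where it was at the start of the episode below 0.02 m); the arm keeps its last pose, push and grip.
It fails at once if the cam lever is closed (under 0.12 rad) while the leg is over 12 mm off the mark (value of joint cam_lever below 0.12 rad and not (y of leg_face in the frame of mark between -0.012 and 0.012 m)).
It fails at once if the tape roll is moved by over 20 mm (distance of tape_roll from where it was at the start of the episode above 0.02 m).
It fails at once if the box cutter is moved by over 20 mm (distance of box_cutter from where it was at the start of the episode above 0.02 m).
It fails at once if the scanner is moved by over 20 mm (distance of scanner from where it was at the start of the episode above 0.02 m).
It also fails if it takes over 48 s, if anything falls off the work surface, if the arm or the gripper's body presses on something with over 40 N, if the wrist force passes 120 N, or if a joint passes its speed limit or range.

ROBOT

A 6-joint arm with a two-finger parallel gripper is mounted at the origin on the work surface. World frame = base frame: x ahead of the robot, y to its left, z up, the work surface at z = 0. Lengths are in m, angles in rad, forces in N, time in s.
With the tool pointing down it reaches from about 0.15 to 0.775 m from the base axis. Payload 6.1 kg.
Tool frame: the origin (TCP) lies midway between the tips of the shut fingers; the grasp point (between the pads) lies 19 mm behind it (robot.grasp_offset is the distance from the TCP to the grasp point, in m); z points along the fingers, y is the line along which they close (so a half turn about z gives the same grasp; the last joint's range is limited). The gripper opens to 85 mm and grips with 20 to 120 N. Pads are 22 mm wide; open, the fingers measure 114 mm over their backs; the gripper's body (76 mm by 85 mm) begins 54 mm behind the grasp point. The pads swing forward as they close: fully open they stand 13 mm farther back than shut.
Start: joints at [-1.21, 0.126, -0.04, 1.405, 0, 1.571], TCP at [0.185, -0.491, 0.231] pointing down, gripper open.
Joint ranges: [-2.72, 2.72], [-0.95, 1.95], [-1.27, 1.35], [-1.78, 2.02], [-1.46, 1.47], [-3.14, 3.14]. Speed limits (rad/s): [2.39, 2.39, 3.01, 3.14, 3.14, 3.14].

INTERFACE

Orientations are given as [roll, pitch, yaw] about the fixed x, y, z axes, in that order (R = Rz(yaw) Ry(pitch) Rx(roll)).
In Python, from bench import robot, optics gives the robot as it stands.
- The arm moves only by the tool jog_arm, never from a script. Its argument "series" is a list that holds one entry, the list of rows, each a list of 6 numbers: the shift along the tool's x, y, z scaled (see below), then the turn, a rotation vector about the tool's x, y, z scaled (see below). In form: [[[dx, dy, dz, wx, wy, wz], ...]]. A call has exactly 5 rows; each row is the pose to reach, as a shift and turn from the pose commanded when the call began, along the tool's axes at that moment; what a row does not reach only later rows make up. The controller multiplies each number of a shift by 0.5 m and each number of a turn by 1.5 rad. A row lasts 1/10 s, in which the tool goes at most 50 mm and 8.59 degrees, less where a joint would pass 70% of its speed; a pose out of reach is approached as far as the arm can. A call with a number of a shift or a turn outside -1 to 1 is refused whole. A call with a gripper value outside its range is refused whole. "jaw" is the opening, from 0 (shut) to 1 (fully open), set as the call begins (left out, the last holds). The fingers move at their own pace and stop on an object; the grip force is fixed at half the most. Time passes only in rows, so rows that repeat a pose let the fingers close, or fill a call up. It gives the time, the measured TCP pose, the force, the opening and the grip force at its end, in the units of the state.
- robot.state(): the state, without advancing time (a new reading comes with each control period).
- optics.snapshot(name): name is "scene" or "top" or "wrist"; returns the picture (384x512x3 uint8, red, green, blue); there is no depth.
- optics.camera_params(name): a dict with "mtx" (3x3 intrinsics, pixels), "extrinsics" (4x4, takes a point from camera to world coordinates). Camera axes: x right, y up, looking along -z (the intrinsics and any distortion apply to the point x, -y, -z); pixel columns grow to the right and rows downward; lengths in m; the calibration is good to about 2 mm. A picture is of the moment at which its call begins: read the wrist's pose just before it. camera_params takes no time and is no camera call; for the wrist camera it gives the pose at the moment of the call.
- robot.sign_off(): hands the job in; it is judged then, once.
The state is a dict: "t": time; "joints": joint angles; "joint_vel": joint speeds; "joint_torque": joint torques, N m; "eef_pos": TCP position; "orientation": TCP orientation; "contact_force": force on the tool from outside, world axes, zero at the start; "wrist_torque": the same for the moment, N m; "grip_width": finger opening in m; "gripper_force": force on a finger pad.
Only numpy, scipy, OpenCV 4.12 (cv2) and the standard library are available. Lean on these libraries where they do the work, as an engineer would, in place of code of your own. Each camera call takes 0.05 s, during which the arm holds its last target. There are 200 camera calls.

## Working session

There is one attempt and no reset: what is moved stays moved. The work goes in short steps, Python scripts to look and compute and a tool call to move; the robot and the scene stay as the last step left them, time stands still between calls to the robot, and variables do not carry over. Pictures are saved under pics/ and viewed, at most 10 in all, crops included, and the job is handed in when it is done.

Besides the shell and the picture viewer there is one more tool, called after "Call:" as name(argument=value, ...), one argument or row to a line, values as JSON. jog_arm: Moves the arm, as the interface text tells. Its arguments: {"type":"object","properties":{"series":{"type":"array","items":{"type":"array","items":{"type":"array","items":{"type":"number","minimum":-1,"maximum":1}}}},"jaw":{"type":"number"}},"required":["series"]}

```bash
mkdir -p pics; ls; python3 - <<'E'
from bench import robot, optics
import cv2, numpy as np
for n in ("scene","top"):
    im=optics.snapshot(n); cv2.imwrite(f"pics/{n}0.png",im[:,:,::-1])
    p=optics.camera_params(n); print(n,np.round(p["mtx"],1).tolist(),np.round(p["extrinsics"],3).tolist(),[k for k in p])
print(robot.state(), robot.grasp_offset)
E
```

```text
pics
scene [[446.5, 0.0, 256.9], [0.0, 446.5, 189.8], [0.0, 0.0, 1.0]] [[-0.858, -0.356, 0.37, 0.951], [0.514, -0.613, 0.601, 0.504], [0.013, 0.705, 0.709, 0.837], [0.0, 0.0, 0.0, 1.0]] ['mtx', 'extrinsics']
top [[362.0, 0.0, 256.9], [0.0, 362.0, 185.0], [0.0, 0.0, 1.0]] [[0.016, 0.996, -0.082, 0.49], [-1.0, 0.015, -0.013, -0.147], [-0.012, 0.082, 0.997, 0.886], [0.0, 0.0, 0.0, 1.0]] ['mtx', 'extrinsics']
{'t': 0.1, 'joints': array([-1.20998441e+00,  1.26336584e-01, -4.05607201e-02,  1.40543384e+00,
        6.93972182e-07,  1.57077555e+00]), 'joint_vel': array([ 0.00067187, -0.00039581,  0.00215089, -0.00060243,  0.0003421 ,
        0.00116762]), 'joint_torque': array([-4.65700668e-04, -4.36901700e+01,  3.53605306e+01,  1.36815911e-02,
       -2.12136119e-04, -1.01759250e-05]), 'eef_pos': array([ 0.18519965, -0.49081544,  0.23057291]), 'orientation': array([-3.14005784e+00, -7.25861013e-07,  3.60832689e-01]), 'contact_force': array([-0.86441698, -0.0400399 ,  0.18754608]), 'wrist_torque': array([-0.05465233, -0.0204337 , -0.02186824]), 'gripper_force': 0.0, 'grip_width': 0.08540440243709324} 0.0187
```

View pics/scene0.png

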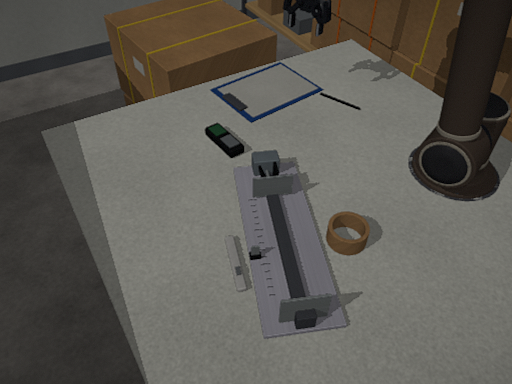

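View pics/top0.png

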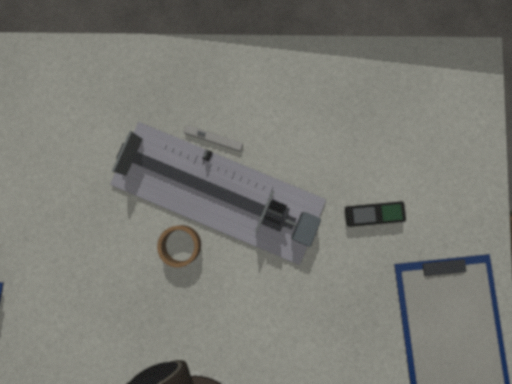

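Scene: the gauge runs from the housing at top-view (306,228) to the stop at (127,153). The mark clip is at about (207,156), the leg at about (272,214) and the tape roll at (180,246). The cutter is at (214,139) and the scanner at (375,214), both clear of the rail. I'll fit a rough pose from the base corners, then look with the wrist camera.

```bash
cat > h.py <<'E'
from bench import robot, optics
import cv2, numpy as np
from scipy.optimize import least_squares
from scipy.spatial.transform import Rotation as R
F=np.diag([1,-1,-1.])
def cam(n):
    p=optics.camera_params(n); return np.array(p["mtx"]),np.array(p["extrinsics"])
def proj(c,P):
    K,E=c; q=(np.atleast_2d(P)-E[:3,3])@E[:3,:3]@F@K.T
    return q[:,:2]/q[:,2:]
def plane(c,uv,z):
    K,E=c; d=E[:3,:3]@F@np.linalg.inv(K)@[*uv,1]; o=E[:3,3]
    return o+d*(z-o[2])/d[2]
def tri(obs): # [(cam,uv)..]
    f=lambda P:np.concatenate([proj(c,P)[0]-uv for c,uv in obs])
    r=least_squares(f,[.45,-.2,.05]); return r.x,np.abs(r.fun).max()
def w(g,P): # gauge->world, g=(x,y,heading)
    P=np.atleast_2d(P).astype(float); c,s=np.cos(g[2]),np.sin(g[2])
    return np.c_[g[0]+c*P[:,0]-s*P[:,1], g[1]+s*P[:,0]+c*P[:,1], P[:,2]]
def jog(pos,yaw):
    """numbers for the last row: world TCP pos, tool down"""
    s=robot.state(); R0=R.from_euler('xyz',s['orientation']); R1=R.from_euler('xyz',[np.pi,0,yaw])
    return np.round(R0.inv().apply(pos-s['eef_pos'])/.5,3),np.round((R0.inv()*R1).as_rotvec()/1.5,3)
E
python3 - <<'E'
from h import *
T=cam("top"); S=cam("scene")
C=np.array([[85,-270,12],[85,230,12],[-85,230,12],[-85,-270,12]])/1e3
t=np.array([[326,200],[139,122],[111,188],[299,263]])
s=np.array([[234,168],[265,335],[346,325],[293,160]])
f=lambda g:np.r_[(proj(T,w(g,C))-t).ravel(),(proj(S,w(g,C))-s).ravel()]
r=least_squares(f,[.45,-.2,-.4]);print(r.x,np.round(r.fun,1))
g=r.x
print(np.linalg.inv(np.eye(3)).shape, "mark top-view z=.05:",plane(T,(207,154),.05), "leg_face",w(g,[0,-.14,.084]))
# view point: over gauge y -40
P=w(g,[0,-.10,.33]); print(P,jog(P[0],g[2]+np.pi/2))
W=cam("wrist"); s0=robot.state(); print("wrist cam in tool:",R.from_euler('xyz',s0['orientation']).inv().apply(W[1][:3,3]-s0['eef_pos']),W[0][0,0],np.round(R.from_euler('xyz',s0['orientation']).as_matrix().T@W[1][:3,:3],2))
E
```

```text
[ 0.55109463 -0.02271622 -0.37708116] [ 0.7 -0.8 -1.  -0.2 -1.4 -2.7  1.4  2.3 -1.1 -1.3 -0.5  0.8  1.7 -1.5
  0.4  0.7]
(3, 3) mark top-view z=.05: [ 0.63054863 -0.01885022  0.05      ] leg_face [[ 0.49954547 -0.15288028  0.084     ]]
[[ 0.5142738  -0.11569055  0.33      ]] (array([ 0.881, -0.47 , -0.198]), array([-0.001, -0.   , -0.555]))
wrist cam in tool: [ 6.57271140e-02 -8.47239003e-05 -1.42917585e-01] 301.69724698595195 [[ 0.    0.96  0.26]
 [ 1.   -0.    0.  ]
 [ 0.    0.26 -0.96]]
```

Call:
jog_arm(
  series=[
    [[0.1, -0.05, -0.1, 0, 0, -0.1], [0.2, -0.1, -0.198, 0, 0, -0.2], [0.3, -0.15, -0.198, 0, 0, -0.3], [0.4, -0.2, -0.198, 0, 0, -0.4], [0.5, -0.26, -0.198, 0, 0, -0.5]],
  ],
  jaw=1,
)

```text
t: 0.6
eef_pos: [0.3351, -0.3263, 0.3266]
orientation: [3.14, 0.0, 1.116]
contact_force: [1.3, -0.7, -1.1]
grip_width: 0.0854
gripper_force: 0.0
```

```bash
python3 - <<'E'
from h import *
g=[ 0.5511,-0.0227,-0.3771]
print(robot.state()['eef_pos'],jog(w(g,[0,-.10,.33])[0],g[2]+np.pi/2))
E
```

```text
[ 0.33510237 -0.32631882  0.32656267] (array([ 0.536,  0.137, -0.007]), array([ 0.001,  0.   , -0.052]))
```

Call:
jog_arm(
  series=[
    [[0.1, 0.03, 0, 0, 0, -0.052], [0.2, 0.06, 0, 0, 0, -0.052], [0.3, 0.09, 0, 0, 0, -0.052], [0.4, 0.11, 0, 0, 0, -0.052], [0.49, 0.137, 0, 0, 0, -0.052]],
  ],
)

```text
t: 1.1
eef_pos: [0.5019, -0.1397, 0.3257]
orientation: [-3.141, 0.0, 1.189]
contact_force: [0.0, -0.5, -0.8]
grip_width: 0.0852
gripper_force: 0.0
```

```bash
cat > snap.py <<'E'
from h import *
import sys,pickle
n=sys.argv[1]; c=cam("wrist"); im=optics.snapshot("wrist")
cv2.imwrite(f"pics/{n}.png",im[:,:,::-1]); cv2.imwrite(f"pics/{n}b.png",cv2.resize(im[:,:,::-1],None,fx=1.5625,fy=1.5625,interpolation=cv2.INTER_CUBIC)); pickle.dump(c,open(f"{n}.pkl","wb"))
print(robot.state()['eef_pos'],robot.state()['t'])
E
sleep 0; python3 snap.py w1
```

```text
[ 0.50605509 -0.1347831   0.32424698] 1.15
```

View pics/w1b.png

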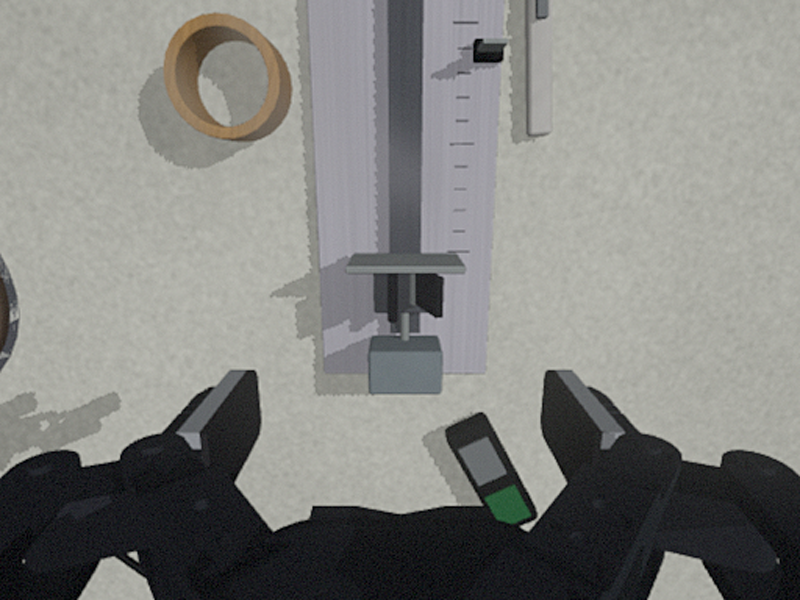

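The wrist view (1.56x) shows the leg plate's top front edge from (349,254) to (463,254). The open lever is at about (430,293) and the fin top at about (490,40). The base's -y corners are at (325,373) and (487,373). I'll take a second view further along the rail.

Call:
jog_arm(
  series=[
    [[0.06, 0, 0, 0, 0, 0], [0.12, 0, 0, 0, 0, 0], [0.16, 0, 0, 0, 0, 0], [0.16, 0, 0, 0, 0, 0], [0.16, 0, 0, 0, 0, 0]],
  ],
)

```text
t: 1.65
eef_pos: [0.5308, -0.0674, 0.3253]
orientation: [-3.141, 0.001, 1.19]
contact_force: [-0.5, 0.6, 0.0]
grip_width: 0.0852
gripper_force: 0.0
```

```bash
python3 snap.py w2
```

```text
[ 0.5306563  -0.06781114  0.32549743] 1.7
```

View pics/w2b.png

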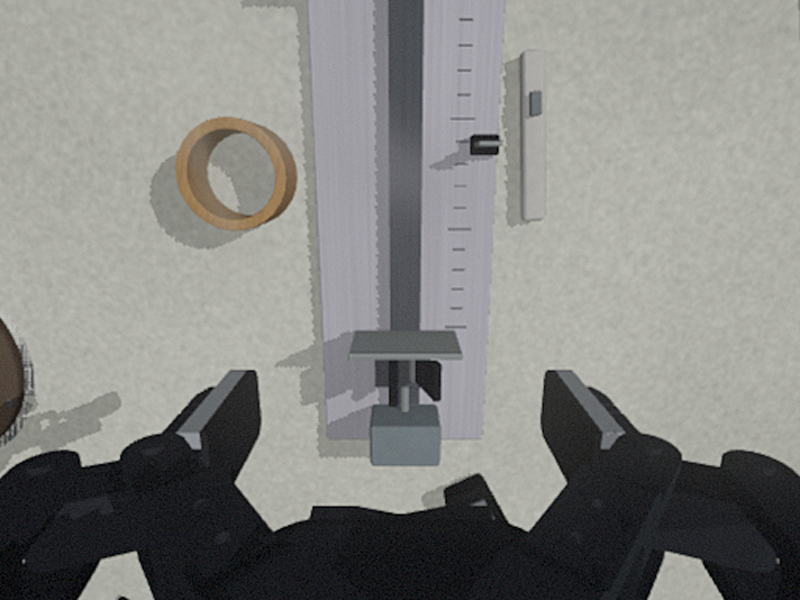

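The second view shows the fin at about (485,143), the plate from (355,332) to (458,332) and the base's -y corners at (327,439) and (482,439). I'll zoom in on the details of both views.

```bash
python3 - <<'E'
import cv2,numpy as np
def tile(n,u,v,wd,sc):
    im=cv2.imread(f"pics/{n}.png"); h=int(wd*.75)
    c=im[v:v+h,u:u+wd]; c=cv2.resize(c,(400,300),interpolation=cv2.INTER_CUBIC)
    return cv2.convertScaleAbs(c,alpha=1.3,beta=20)
# 8x mark tiles(origin), 4x leg tiles
o=np.vstack([np.hstack([tile("w1",290,10,50,8),tile("w2",286,76,50,8)]),np.hstack([tile("w1",205,148,100,4),tile("w2",205,200,100,4)])])
cv2.imwrite("pics/z.png",o)
E
```

```text
(no output)
```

View pics/z.png

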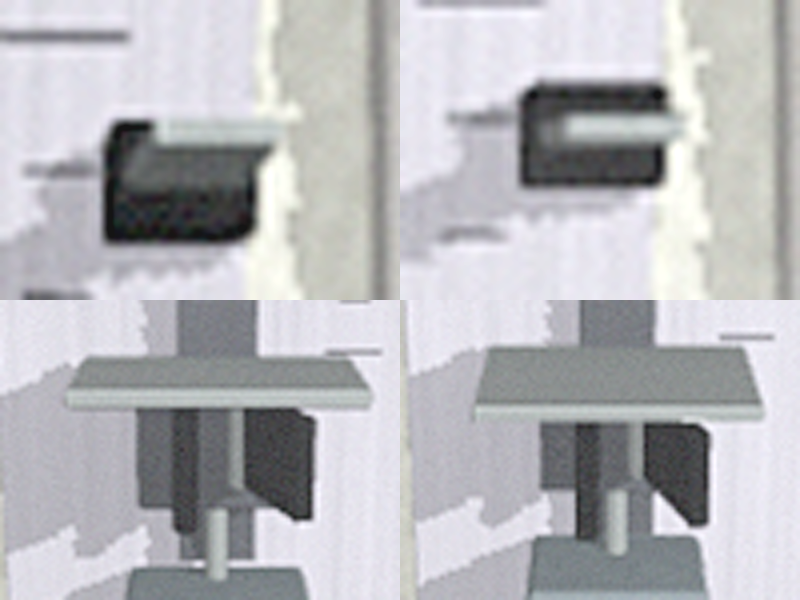

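```bash
python3 - <<'E'
from h import *
import pickle
c1,c2=[pickle.load(open(f"w{i}.pkl","rb")) for i in (1,2)]
p=lambda o,x,y,s:np.array([o[0]+(x+.5)/s-.5,o[1]+(y+.5)/s-.5])
M1,M2=p((290,10),220,132,8),p((286,76),227,127,8)
L1,L2=p((205,148),67,90,4),p((205,200),76,105,4)
Q1,Q2=p((205,148),369,90,4),p((205,200),362,105,4)
k=1/1.5625
B=[(np.array([325,373])*k,np.array([327,439])*k),(np.array([487,373])*k,np.array([482,439])*k)]
m,e=tri([(c1,M1),(c2,M2)]);print("mark",m,e)
l,e=tri([(c1,L1),(c2,L2)]);print("plateL",l,e)
q,e=tri([(c1,Q1),(c2,Q2)]);print("plateR",q,e, np.linalg.norm(q-l))
print("top mark",plane(cam("top"),(207.5,154.5),.05))
for b in B: print("base",tri([(c1,b[0]),(c2,b[1])])[0])
# fit with known heights
C=np.array([[-50,-140,84],[50,-140,84],[-85,-270,12],[85,-270,12]])/1e3
o1=[L1,Q1,B[0][0],B[1][0]];o2=[L2,Q2,B[0][1],B[1][1]]
f=lambda g:np.r_[(proj(c1,np.r_[w(g[:3],C),w(g[:3],[.072,g[3],.05])])-np.array(o1+[M1])).ravel(),(proj(c2,np.r_[w(g[:3],C),w(g[:3],[.072,g[3],.05])])-np.array(o2+[M2])).ravel()]
r=least_squares(f,[.551,-.023,-.377,.0]);g=r.x;print(g,np.round(r.fun,1))
for n in("m","l","q"):
    d=eval(n)[:2]-g[:2];c,s=np.cos(g[2]),np.sin(g[2]);print(n,"gauge",c*d[0]+s*d[1],-s*d[0]+c*d[1])
print(jog(w(g,[0,-.168,.20])[0],g[2]+np.pi/2), w(g,[0,-.168,.056]))
E
```

```text
mark [ 0.63258596 -0.01511307  0.05032914] 0.11829819690927934
plateL [ 0.45436126 -0.13423715  0.0826039 ] 0.24030802347959934
plateR [ 0.5454995  -0.17095781  0.08195172] 0.0867131618514918 0.09825990996892128
top mark [ 0.6293834  -0.02005299  0.05      ]
base [ 0.37511224 -0.24016863  0.01495508]
base [ 0.53181705 -0.30304509  0.01472859]
[ 0.55215723 -0.02210053 -0.37831959  0.03625985] [-0.3 -0.   1.2 -0.3 -0.6  0.4 -0.8  0.1 -0.3  0.  -0.7  0.2  1.   0.
  0.1  0.   0.3 -0.1 -0.  -0. ]
m gauge 0.07216045216136777 0.03620045775506343
l gauge -0.04946177307277973 -0.14032891763851774
q gauge 0.04879488988650259 -0.1407901744500574
(array([-0.235,  0.007,  0.251]), array([-0.   ,  0.   , -0.002])) [[ 0.49010485 -0.17822069  0.056     ]]
```

The measurements agree with the text: fin top 50 mm, plate top about 83 mm and about 98 mm wide, base about 13 mm. The mark is at gauge y +36 mm. I'll move above the grip next, then lower with the jaw open.

Call:
jog_arm(
  series=[
    [[-0.07, 0.007, 0.06, 0, 0, -0.002], [-0.15, 0.007, 0.13, 0, 0, -0.002], [-0.2, 0.007, 0.2, 0, 0, -0.002], [-0.235, 0.007, 0.251, 0, 0, -0.002], [-0.235, 0.007, 0.251, 0, 0, -0.002]],
  ],
)

```text
t: 2.2
eef_pos: [0.4869, -0.1797, 0.1966]
orientation: [-3.135, 0.001, 1.187]
contact_force: [0.3, 0.6, 1.4]
grip_width: 0.0858
gripper_force: 0.0
```

```bash
python3 - <<'E'
from h import *
g=[.55216,-.0221,-.3783]
print(robot.state()['eef_pos'],jog(w(g,[0,-.168,.056])[0],g[2]+np.pi/2))
im=optics.snapshot("scene"); cv2.imwrite("pics/s1.png",cv2.resize(im[120:320,180:400,::-1],None,fx=3,fy=3,interpolation=cv2.INTER_CUBIC))
E
```

```text
[ 0.48694861 -0.17969624  0.19664776] (array([0.005, 0.007, 0.281]), array([-0.004,  0.   , -0.004]))
```

Call:
jog_arm(
  series=[
    [[0, 0, 0.06, 0, 0, 0], [0, 0, 0.13, 0, 0, 0], [0, 0, 0.2, 0, 0, 0], [0, 0, 0.25, 0, 0, 0], [0, 0, 0.286, 0, 0, 0]],
  ],
)

```text
t: 2.75
eef_pos: [0.4911, -0.1775, 0.0574]
orientation: [3.141, -0.0, 1.192]
contact_force: [0.4, -0.2, 0.9]
grip_width: 0.085
gripper_force: 0.0
```

```bash
cat > where.py <<'E'
from h import *
g=np.array([.55216,-.0221,-.3783])
s=robot.state(); d=s['eef_pos'][:2]-g[:2]; c,q=np.cos(g[2]),np.sin(g[2])
f=s['contact_force']
print("t",s['t'],"tcp gauge mm",np.round([1e3*(c*d[0]+q*d[1]),1e3*(-q*d[0]+c*d[1]),1e3*s['eef_pos'][2]],1),"yaw err",s['orientation'][2]-g[2]-np.pi/2,"Fgauge",np.round([c*f[0]+q*f[1],-q*f[0]+c*f[1],f[2]],1),s['grip_width'],s['gripper_force'])
E
python3 where.py; python3 snap.py w3
```

```text
t 2.75 tcp gauge mm [   0.6 -167.    57.4] yaw err -0.00033479022248572576 Fgauge [0.5 0.  0.9] 0.08498401608727403 0.0
[ 0.48982207 -0.177028    0.0549372 ] 2.8
```

View pics/w3b.png

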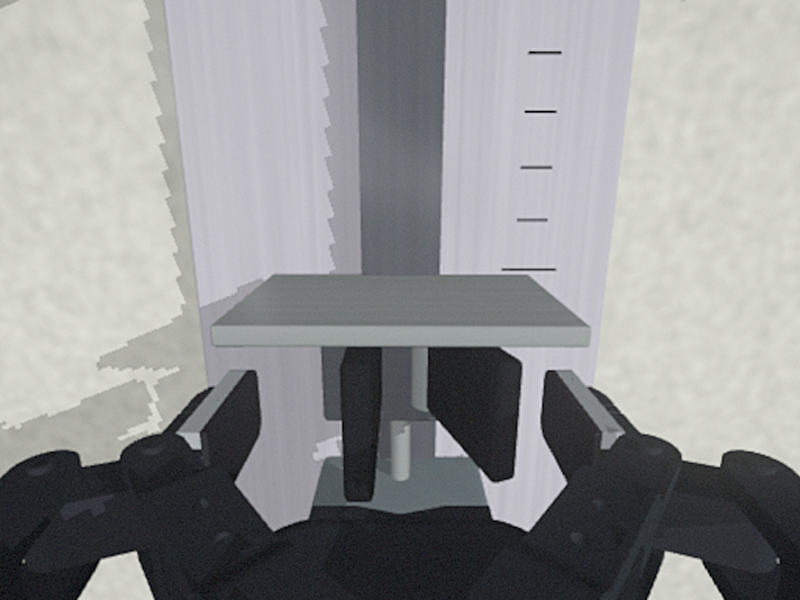

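The fingers straddle the post and the open lever. The plate's top front edge runs along row 326 and the fingertips are at (258,375) and (545,375). Now I'll push.

Call:
jog_arm(
  series=[
    [[0.03, 0, 0, 0, 0, 0], [0.09, 0, 0, 0, 0, 0], [0.15, 0, 0, 0, 0, 0], [0.21, 0, 0, 0, 0, 0], [0.26, 0, 0, 0, 0, 0]],
  ],
)

```text
t: 3.3
eef_pos: [0.5399, -0.0557, 0.0594]
orientation: [3.139, 0.001, 1.192]
contact_force: [0.3, -4.4, -2.6]
grip_width: 0.0853
gripper_force: 2.1
```

Call:
jog_arm(
  series=[
    [[0.03, 0, 0, 0, 0, 0], [0.05, 0, 0, 0, 0, 0], [0.07, 0, 0, 0, 0, 0], [0.08, 0, 0, 0, 0, 0], [0.08, 0, 0, 0, 0, 0]],
  ],
)

```text
t: 3.8
eef_pos: [0.5537, -0.0196, 0.0576]
orientation: [3.141, -0.001, 1.192]
contact_force: [-0.3, -1.8, 1.7]
grip_width: 0.0857
gripper_force: 1.0
```

```bash
python3 where.py; python3 snap.py w4;python3 where.py
```

```text
t 3.8 tcp gauge mm [ 0.5  2.9 57.6] yaw err -0.0005005886920836922 Fgauge [ 0.4 -1.8  1.7] 0.08570216021205682 0.9692143276333809
[ 0.55341163 -0.01988987  0.05739978] 3.85
t 3.85 tcp gauge mm [ 0.3  2.5 57.4] yaw err -0.0007783931156692958 Fgauge [-0.1 -1.8  0.7] 0.08529478867371278 0.9801636636257172
```

View pics/w4b.png

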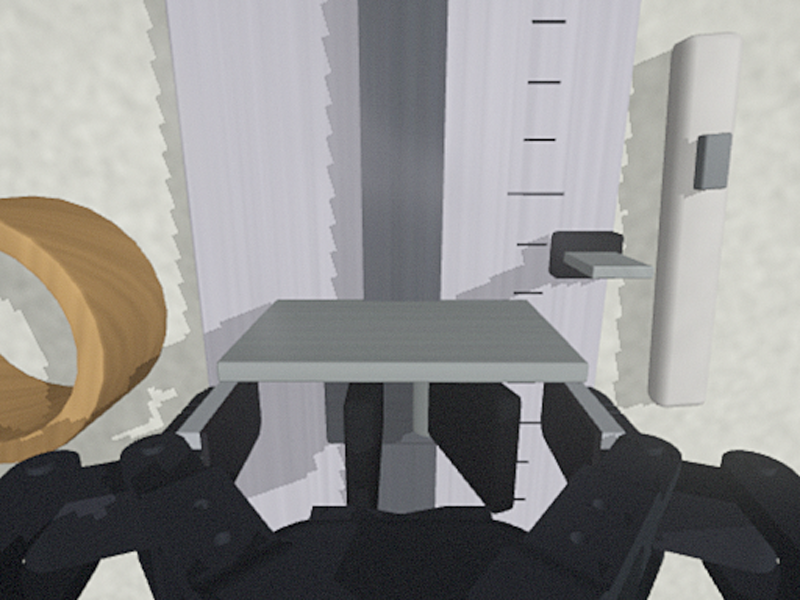

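```bash
cat > rel.py <<'E'
from h import *
import pickle
g=np.array([.55216,-.0221,-.3783])
def gy(n,uv,z):
    c=pickle.load(open(n+".pkl","rb")); d=plane(c,(np.array(uv)+.5)/1.5625-.5,z)[:2]-g[:2]
    return np.round(1e3*np.array([np.cos(g[2])*d[0]+np.sin(g[2])*d[1],-np.sin(g[2])*d[0]+np.cos(g[2])*d[1]]),1)
E
python3 - <<'E'
from rel import *
print(gy("w4",(219,362),.084),gy("w4",(588,362),.084),gy("w4",(622,272),.05))
im=cv2.imread("pics/w4.png"); o=np.vstack([cv2.resize(im[y:y+25,x:x+100],(800,200),interpolation=cv2.INTER_CUBIC) for x,y in((325,155),(130,222),(300,222))]); cv2.imwrite("pics/z4.png",o)
E
```

```text
[-48.8  19.4] [49.5 19.3] [71.8 36.4]
```

View pics/z4.png

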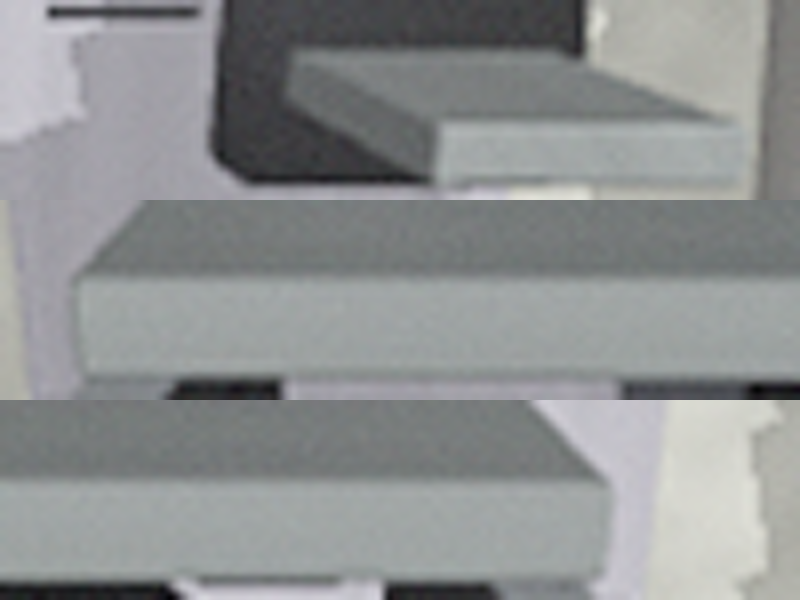

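The leg face is at gauge y about 19.6 mm and the mark at 36.4 mm, so I need 16.7 mm more.

Call:
jog_arm(
  series=[
    [[0.012, 0, 0, 0, 0, 0], [0.024, 0, 0, 0, 0, 0], [0.033, 0, 0, 0, 0, 0], [0.0335, 0, 0, 0, 0, 0], [0.0335, 0, 0, 0, 0, 0]],
  ],
)

```text
t: 4.35
eef_pos: [0.5595, -0.004, 0.0571]
orientation: [-3.141, -0.0, 1.192]
contact_force: [-0.2, -2.1, 0.7]
grip_width: 0.0853
gripper_force: 1.0
```

Call:
jog_arm(
  series=[
    [[0, 0, 0, 0, 0, 0], [0, 0, 0, 0, 0, 0], [0, 0, 0, 0, 0, 0], [0, 0, 0, 0, 0, 0], [0, 0, 0, 0, 0, 0]],
  ],
)

```text
t: 4.85
eef_pos: [0.5594, -0.0043, 0.0572]
orientation: [-3.141, 0.0, 1.192]
contact_force: [-1.3, -2.7, 0.6]
grip_width: 0.0853
gripper_force: 1.1
```

```bash
python3 where.py; python3 snap.py w5;python3 where.py; python3 - <<'E'
from rel import *
im=cv2.imread("pics/w5.png"); cv2.imwrite("pics/z5.png",cv2.resize(im[160:260,130:430],(798,266),interpolation=cv2.INTER_CUBIC))
E
```

```text
t 4.85 tcp gauge mm [ 0.1 19.2 57.2] yaw err -0.000811428489355448 Fgauge [-0.2 -3.   0.6] 0.08526280653621793 1.1199675500392914
[ 0.55935314 -0.00432341  0.05717277] 4.9
t 4.9 tcp gauge mm [ 0.1 19.2 57.2] yaw err -0.0007895912430739838 Fgauge [ 1.6 -2.2  0.3] 0.08537803227396792 1.1471602320671082
```

View pics/z5.png

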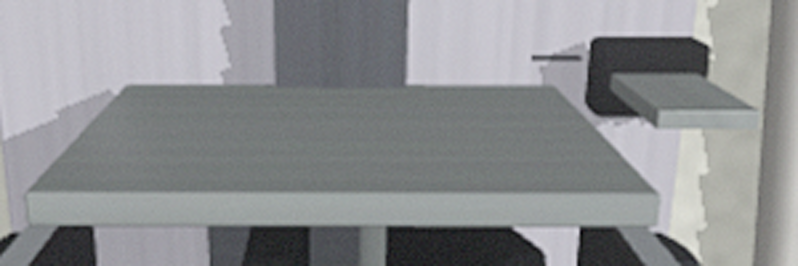

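```bash
python3 - <<'E'
from rel import *
f=lambda x,y:((130+(x+.5)/2.66)*1.5625-.5,(160+(y+.5)/2.66)*1.5625-.5)
print(gy("w5",f(28,192),.084),gy("w5",f(657,191),.084),gy("w5",f(707,118),.05))
E
```

```text
[-48.9  35.6] [49.1 35.8] [71.9 36.7]
```

The face is within about 1 mm of the mark, still, and has been held for over 0.5 s with the lever open. Now I'll squeeze.

Call:
jog_arm(
  series=[
    [[0.001, 0, 0, 0, 0, 0], [0.001, 0, 0, 0, 0, 0], [0.001, 0, 0, 0, 0, 0], [0.001, 0, 0, 0, 0, 0], [0.001, 0, 0, 0, 0, 0]],
  ],
  jaw=0,
)

```text
t: 5.4
eef_pos: [0.5603, -0.0034, 0.0596]
orientation: [3.14, -0.002, 1.192]
contact_force: [-6.1, -1.0, 14.5]
grip_width: 0.0286
gripper_force: 65.5
```

Call:
jog_arm(
  series=[
    [[0, 0, 0, 0, 0, 0], [0, 0, 0, 0, 0, 0], [0, 0, 0, 0, 0, 0], [0, 0, 0, 0, 0, 0], [0, 0, 0, 0, 0, 0]],
  ],
)

```text
t: 5.9
eef_pos: [0.5603, -0.0034, 0.0597]
orientation: [3.139, -0.002, 1.192]
contact_force: [-4.9, -1.0, 13.9]
grip_width: 0.0284
gripper_force: 65.3
```

```bash
python3 where.py; python3 snap.py w6;python3 where.py
```

```text
t 5.9 tcp gauge mm [ 0.7 20.4 59.7] yaw err -0.00016643880967426306 Fgauge [-4.2 -2.7 13.9] 0.028428222456130556 65.3424002018437
[ 0.56034997 -0.00338924  0.05967627] 5.95
t 5.95 tcp gauge mm [ 0.7 20.4 59.7] yaw err -0.00017682566850596437 Fgauge [-4.8 -2.6 14.2] 0.02847959284562491 65.34324092206589
```

View pics/w6b.png

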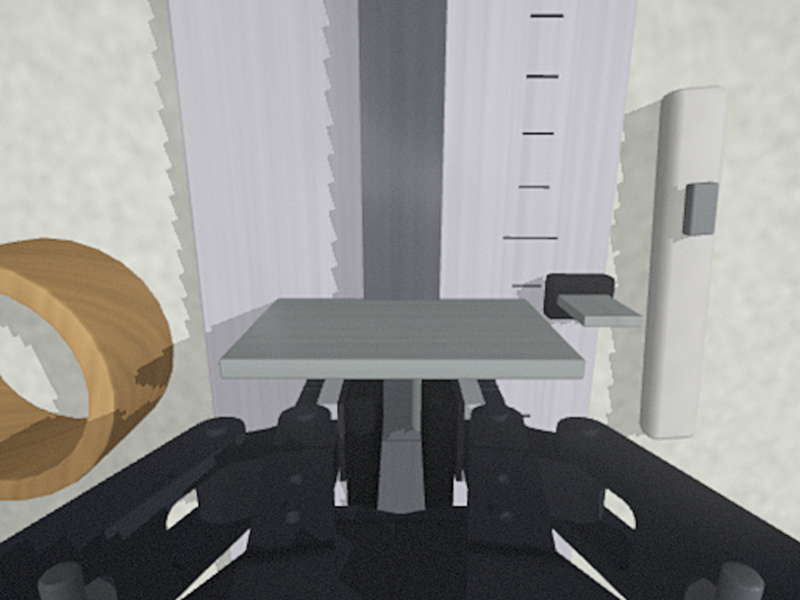

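```bash
python3 - <<'E'
from rel import *
print(gy("w6",(221,360),.084),gy("w6",(585,360),.084),gy("w6",(611,321.5),.05))
E
```

```text
[-48.9  36.5] [49.6 36.4] [71.4 36.2]
```

The lever stands upright, pinched at 65 N. The face is at 36.5 mm and the mark at 36.2 mm, and nothing else has moved. I'll hand it in.

```bash
python3 -c "
from bench import robot
print(robot.sign_off())"
```

```text
the job is handed in; nothing more can be done
None
```

The job is handed in at about 6 s of the 48 s, with the lever pinched closed at about 65 N and the leg face measured within about 0.5 mm of the mark; the tape roll, box cutter and scanner were never touched, and no verdict came back.

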